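# Set up the light-collecting lenses on the optical rail

## Task

Set up the light-collection line on the optical rail: stand the four mounted lenses on the four carriers, one on each, in order of lens diameter, the largest next to the vacuum chamber and the smallest next to the detector at the other end. Each lens must stand upright in the middle of its carrier and look straight along the rail (either face first). Set the lenses down, do not drop them, and never touch the chamber.

Things in the scene. Friction and masses are not known exactly. Their poses are not given: they have to be found in the camera images.
- lens_a: Mounted lens, second largest of four: upright black ring, 45 mm outside diameter, 12 mm thick, with clear glass, on a thin steel post over a black 20 mm holder (40 mm high) and a 40 x 40 x 10 mm steel foot. Origin: centre of the foot's underside; x = horizontal axis of the ring; z up. The ring's centre is 75 mm above the origin: grip it there, across y. Under 0.4 kg.
- lens_b: Mounted lens, smallest of four: upright black ring, 20 mm outside diameter, 12 mm thick, with clear glass, on a thin steel post over a black 20 mm holder (40 mm high) and a 40 x 40 x 10 mm steel foot. Origin: centre of the foot's underside; x = horizontal axis of the ring; z up. The ring's centre is 75 mm above the origin: grip it there, across y. Under 0.4 kg.
- lens_c: Mounted lens, largest of four: upright black ring, 58 mm outside diameter, 12 mm thick, with clear glass, on a thin steel post over a black 20 mm holder (40 mm high) and a 40 x 40 x 10 mm steel foot. Origin: centre of the foot's underside; x = horizontal axis of the ring; z up. The ring's centre is 75 mm above the origin: grip it there, across y. Under 0.4 kg.
- lens_d: Mounted lens, second smallest of four: upright black ring, 32 mm outside diameter, 12 mm thick, with clear glass, on a thin steel post over a black 20 mm holder (40 mm high) and a 40 x 40 x 10 mm steel foot. Origin: centre of the foot's underside; x = horizontal axis of the ring; z up. The ring's centre is 75 mm above the origin: grip it there, across y. Under 0.4 kg.
- carrier_a: One of four alike carriers on the optical rail: fixed flat black plate, 66 mm across the rail (x), 56 mm along it (y), 10 mm thick. Origin: centre of its underside; its top is 10 mm above that, 25 mm above the table. The letter says nothing of its place in the row. Carriers stand 60 to 80 mm apart.
- carrier_b: One of four alike carriers on the optical rail: fixed flat black plate, 66 mm across the rail (x), 56 mm along it (y), 10 mm thick. Origin: centre of its underside; its top is 10 mm above that, 25 mm above the table. The letter says nothing of its place in the row. Carriers stand 60 to 80 mm apart.
- carrier_c: One of four alike carriers on the optical rail: fixed flat black plate, 66 mm across the rail (x), 56 mm along it (y), 10 mm thick. Origin: centre of its underside; its top is 10 mm above that, 25 mm above the table. The letter says nothing of its place in the row. Carriers stand 60 to 80 mm apart.
- carrier_d: One of four alike carriers on the optical rail: fixed flat black plate, 66 mm across the rail (x), 56 mm along it (y), 10 mm thick. Origin: centre of its underside; its top is 10 mm above that, 25 mm above the table. The letter says nothing of its place in the row. Carriers stand 60 to 80 mm apart.
- chamber: Fixed steel vacuum cube with round bolted flanges and windows beyond one end of the rail (which end varies), in line with it; a black detector box on a post stands beyond the other. Origin: on the table under the cube's centre; y = along the rail. 104 mm over the flanges in x and y, 152 mm high, ion pump (206 mm high) out to x = 175 mm. Nearest carrier 110 mm away.
Not all that is in view belongs to the job. What is shaped like the lens_b but purple or yellow is not meant.

How it is judged:
At the end, for the whole second after the job is handed in: From the chamber outwards the carriers hold the 58, 45, 32 and 20 mm lenses: foot on the carrier's top within 3 mm, centre within 12 mm of the carrier's, upright within 0.08 rad, optical axis within 0.2 rad of the rail (either way round), all at rest (horizontal distance between lens_c and chamber between 0.088 and 0.132 m and ((horizontal distance between lens_c and carrier_a below 0.012 m and z of lens_c in the frame of carrier_a between 0.007 and 0.013 m and angle between the x axis of lens_c and the y axis of carrier_a, either way round below 0.2 rad) or (horizontal distance between lens_c and carrier_b below 0.012 m and z of lens_c in the frame of carrier_b between 0.007 and 0.013 m and angle between the x axis of lens_c and the y axis of carrier_b, either way round below 0.2 rad) or (horizontal distance between lens_c and carrier_c below 0.012 m and z of lens_c in the frame of carrier_c between 0.007 and 0.013 m and angle between the x axis of lens_c and the y axis of carrier_c, either way round below 0.2 rad) or (horizontal distance between lens_c and carrier_d below 0.012 m and z of lens_c in the frame of carrier_d between 0.007 and 0.013 m and angle between the x axis of lens_c and the y axis of carrier_d, either way round below 0.2 rad)) and angle between each of lens_c, lens_a, lens_d, lens_b's own z axis and vertical below 0.08 rad and linear speed of each of lens_c, lens_a, lens_d, lens_b below 0.02 m/s and angular speed of each of lens_c, lens_a, lens_d, lens_b below 0.1 rad/s and horizontal distance between lens_a and chamber between 0.158 and 0.202 m and ((horizontal distance between lens_a and carrier_a below 0.012 m and z of lens_a in the frame of carrier_a between 0.007 and 0.013 m and angle between the x axis of lens_a and the y axis of carrier_a, either way round below 0.2 rad) or (horizontal distance between lens_a and carrier_b below 0.012 m and z of lens_a in the frame of carrier_b between 0.007 and 0.013 m and angle between the x axis of lens_a and the y axis of carrier_b, either way round below 0.2 rad) or (horizontal distance between lens_a and carrier_c below 0.012 m and z of lens_a in the frame of carrier_c between 0.007 and 0.013 m and angle between the x axis of lens_a and the y axis of carrier_c, either way round below 0.2 rad) or (horizontal distance between lens_a and carrier_d below 0.012 m and z of lens_a in the frame of carrier_d between 0.007 and 0.013 m and angle between the x axis of lens_a and the y axis of carrier_d, either way round below 0.2 rad)) and horizontal distance between lens_d and chamber between 0.228 and 0.272 m and ((horizontal distance between lens_d and carrier_a below 0.012 m and z of lens_d in the frame of carrier_a between 0.007 and 0.013 m and angle between the x axis of lens_d and the y axis of carrier_a, either way round below 0.2 rad) or (horizontal distance between lens_d and carrier_b below 0.012 m and z of lens_d in the frame of carrier_b between 0.007 and 0.013 m and angle between the x axis of lens_d and the y axis of carrier_b, either way round below 0.2 rad) or (horizontal distance between lens_d and carrier_c below 0.012 m and z of lens_d in the frame of carrier_c between 0.007 and 0.013 m and angle between the x axis of lens_d and the y axis of carrier_c, either way round below 0.2 rad) or (horizontal distance between lens_d and carrier_d below 0.012 m and z of lens_d in the frame of carrier_d between 0.007 and 0.013 m and angle between the x axis of lens_d and the y axis of carrier_d, either way round below 0.2 rad)) and horizontal distance between lens_b and chamber between 0.298 and 0.342 m and ((horizontal distance between lens_b and carrier_a below 0.012 m and z of lens_b in the frame of carrier_a between 0.007 and 0.013 m and angle between the x axis of lens_b and the y axis of carrier_a, either way round below 0.2 rad) or (horizontal distance between lens_b and carrier_b below 0.012 m and z of lens_b in the frame of carrier_b between 0.007 and 0.013 m and angle between the x axis of lens_b and the y axis of carrier_b, either way round below 0.2 rad) or (horizontal distance between lens_b and carrier_c below 0.012 m and z of lens_b in the frame of carrier_c between 0.007 and 0.013 m and angle between the x axis of lens_b and the y axis of carrier_c, either way round below 0.2 rad) or (horizontal distance between lens_b and carrier_d below 0.012 m and z of lens_b in the frame of carrier_d between 0.007 and 0.013 m and angle between the x axis of lens_b and the y axis of carrier_d, either way round below 0.2 rad))); the robot touches nothing.
It fails at once if lens_c is dropped or thrown (moving faster than 0.5 m/s with no finger on it) (linear speed of lens_c above 0.5 m/s and contact force between the fingers and lens_c below 0.05 N).
It fails at once if lens_a is dropped or thrown (moving faster than 0.5 m/s with no finger on it) (linear speed of lens_a above 0.5 m/s and contact force between the fingers and lens_a below 0.05 N).
It fails at once if lens_d is dropped or thrown (moving faster than 0.5 m/s with no finger on it) (linear speed of lens_d above 0.5 m/s and contact force between the fingers and lens_d below 0.05 N).
It fails at once if lens_b is dropped or thrown (moving faster than 0.5 m/s with no finger on it) (linear speed of lens_b above 0.5 m/s and contact force between the fingers and lens_b below 0.05 N).
It fails at once if the vacuum chamber is touched with more than 2 N, by the robot or by a lens (contact force between anything else and chamber above 2 N).
It also fails if it takes over 109 s, if anything falls off the work surface, if the arm or the gripper's body presses on something with over 40 N, if the wrist force passes 120 N, or if a joint passes its speed limit or range.

## Robot

A 6-joint arm with a two-finger parallel gripper is mounted at the origin on the work surface. World frame = base frame: x ahead of the robot, y to its left, z up, the work surface at z = 0. Lengths are in m, angles in rad, forces in N, time in s.
With the tool pointing down it reaches from about 0.3 to 0.775 m from the base axis. Payload 14.6 kg.
Tool frame: the origin (TCP) lies at the centre of the arm's flange, where the gripper is bolted on; the fingertips stand 199 mm ahead of it and the grasp point (between the pads) lies 180 mm ahead of it; z points along the fingers, y is the line along which they close (so a half turn about z gives the same grasp; the last joint's range is limited). The gripper opens to 94 mm and grips with 3 to 60 N. Pads are 16 mm wide; open, the fingers measure 119 mm over their backs; the gripper's body (75 mm by 177 mm) begins 78 mm behind the grasp point.
Start: joints at [-1.357, 0.3, 1.521, -0, 1.321, -0.067], TCP at [0.152, -0.528, 0.405] pointing down, gripper open.
Joint ranges: [-3.03, 3.03], [-0.79, 2.21], [0.23, 2.52], [-1.04, 4.18], [0, 3.07], [-2.55, 2.55]. Speed limits (rad/s): [2.22, 2.22, 2.57, 3.14, 3.14, 3.14].

## Interface

Orientations are given as [roll, pitch, yaw] about the fixed x, y, z axes, in that order (R = Rz(yaw) Ry(pitch) Rx(roll)).
In Python, from station import ctrl gives the robot as it stands. The module is installed in compiled form; this text tells all that it offers.
- The arm moves only by the tool servo_tool, never from a script. Its argument "motion" is a list of rows, each a list of 5 numbers: the closure, from 0 (fully open) to 1 (shut), then the shift along the world's x, y, z in cm, then the turn about the world's z in degrees. A call has 1 to 20 rows; each row is the pose to reach, as a shift and turn from the pose commanded when the call began; what a row does not reach only later rows make up. A row lasts 1/8 s, in which the tool goes at most 62.5 mm and 10.7 degrees, less where a joint would pass 70% of its speed; a pose out of reach is approached as far as the arm can. A call with a gripper value outside its range is refused whole. The fingers move at their own pace and stop on an object; "squeeze" is the grip in N (left out, the last holds). Time passes only in rows, so rows that repeat a pose let the fingers close. It gives the time, the measured TCP pose, the force, the opening and the grip force at its end, in the units of the state.
- ctrl.get_obs(): the state, without advancing time (a new reading comes with each control period).
- ctrl.camera(name): name is "scene" or "side" or "wrist"; returns a dict with "image" (420x560x3 uint8, red, green, blue), "fx", "fy", "cx", "cy" (pixels), "camera_from_world" (4x4, takes a point from world to camera coordinates); the wrist camera has in their place "hand_eye" (4x4, takes a point from camera to tool coordinates, whose origin is the TCP and whose axes are the flange's). Camera axes: x right, y up, looking along -z (the intrinsics and any distortion apply to the point x, -y, -z); pixel columns grow to the right and rows downward; lengths in m; the calibration is good to about 2 mm. A picture is of the moment at which its call begins: read the wrist's pose just before it. There is no depth.
- ctrl.hand_in(): hands the job in; it is judged then, once.
The state is a dict: "time_s": time; "qpos": joint angles; "joint_vel": joint speeds; "tau": joint torques, N m; "ee_pos": TCP position; "eef_rot": TCP orientation; "force": force on the tool from outside, world axes, zero at the start; "moment": the same for the moment, N m; "grip_width": finger opening in m; "grip_force": force on a finger pad.
Only numpy, scipy, OpenCV 4.12 (cv2) and the standard library are available. Lean on these libraries where they do the work, as an engineer would, in place of code of your own. Each camera call takes 0.05 s, during which the arm holds its last target. There are 200 camera calls.

## Working session

There is one attempt and no reset: what is moved stays moved. The work goes in short steps, Python scripts to look and compute and a tool call to move; the robot and the scene stay as the last step left them, time stands still between calls to the robot, and variables do not carry over. Pictures are saved under pics/ and viewed, at most 14 in all, crops included, and the job is handed in when it is done.

Besides the shell and the picture viewer there is one more tool, called in YAML: its name, and indented under it one key for each argument. servo_tool: Moves the arm, as the interface text tells. Its arguments: {"type":"object","properties":{"motion":{"type":"array","items":{"type":"array","items":{"type":"number"}}},"squeeze":{"type":"number"}},"required":["motion"]}

```bash
mkdir -p pics; python3 - <<'E'
from station import ctrl
import cv2, numpy as np
o=ctrl.get_obs(); print({k:np.round(v,3).tolist() for k,v in o.items()})
for n in ["scene","side","wrist"]:
    c=ctrl.camera(n); cv2.imwrite(f"pics/{n}0.png",c["image"][:,:,::-1])
    print(n,{k:np.round(v,4).tolist() for k,v in c.items() if k!="image"})
E
```

```text
{'time_s': 0.0, 'qpos': [-1.357, 0.3, 1.522, -0.0, 1.321, -0.067], 'joint_vel': [-0.001, -0.001, -0.001, 0.0, -0.0, -0.0], 'tau': [-0.001, -53.181, -35.274, 0.071, 0.024, -0.0], 'ee_pos': [0.152, -0.528, 0.404], 'eef_rot': [-3.14, -0.0, 0.281], 'force': [-0.029, -1.247, 0.203], 'moment': [0.024, -0.003, -0.045], 'grip_force': 0.0, 'grip_width': 0.095}
scene {'fx': 508.8662, 'fy': 508.8662, 'cx': 273.6726, 'cy': 208.6932, 'camera_from_world': [[-0.6609, 0.7504, -0.001, 0.3477], [-0.585, -0.5144, 0.627, 0.2896], [0.47, 0.415, 0.779, -1.3019], [0.0, 0.0, 0.0, 1.0]]}
side {'fx': 403.6624, 'fy': 403.6624, 'cx': 282.6574, 'cy': 208.728, 'camera_from_world': [[0.9901, -0.1402, -0.0008, -0.5091], [0.0883, 0.6194, 0.7801, -0.0998], [-0.1088, -0.7724, 0.6257, -0.8344], [0.0, 0.0, 0.0, 1.0]]}
wrist {'fx': 302.0275, 'fy': 302.0275, 'cx': 281.685, 'cy': 210.4701, 'hand_eye': [[-0.0005, 0.97, 0.2429, 0.0701], [1.0, 0.0005, 0.0004, -0.0001], [0.0002, 0.2429, -0.97, 0.02], [0.0, 0.0, 0.0, 1.0]]}
```

View pics/scene0.png

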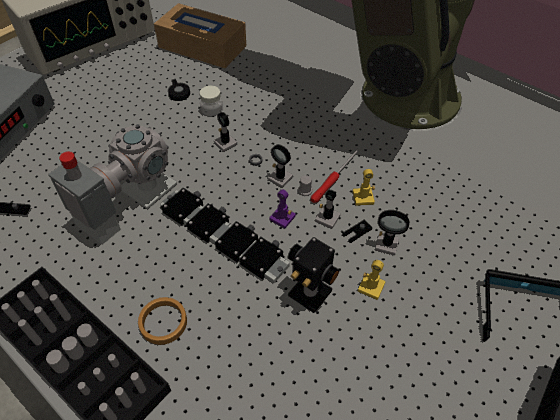

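View pics/side0.png

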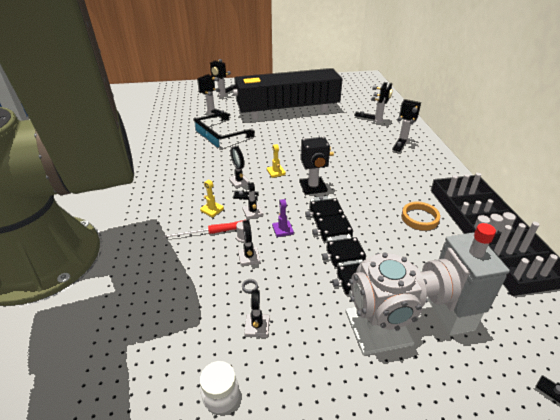

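View pics/wrist0.png

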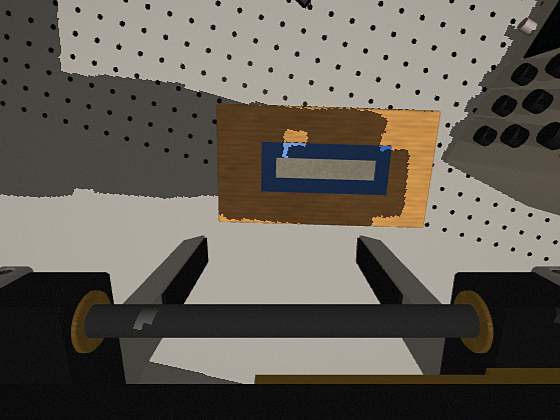

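The scene shows four black rings at about (223,120), (281,155), (330,197) and (393,222), plus purple (283,207) and yellow (365,187) and (375,278) look-alikes. The carriers are at (183,206), (208,222), (237,241) and (264,258), with the chamber at the upper-left end and the detector at (312,270). In the side view the four lenses are at (256,300), (249,238), (252,198) and (238,165). The wrist view shows only the wooden box. Next come close crops.

```bash
python3 - <<'E'
import cv2
a=cv2.imread("pics/scene0.png")[100:290,155:420]; cv2.imwrite("pics/sc.png",cv2.resize(a,None,fx=3,fy=3,interpolation=cv2.INTER_CUBIC))
a=cv2.imread("pics/side0.png")[135:345,195:385]; cv2.imwrite("pics/sd.png",cv2.resize(a,None,fx=2.8,fy=2.8,interpolation=cv2.INTER_CUBIC))
E
```

```text
(no output)
```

View pics/sc.png

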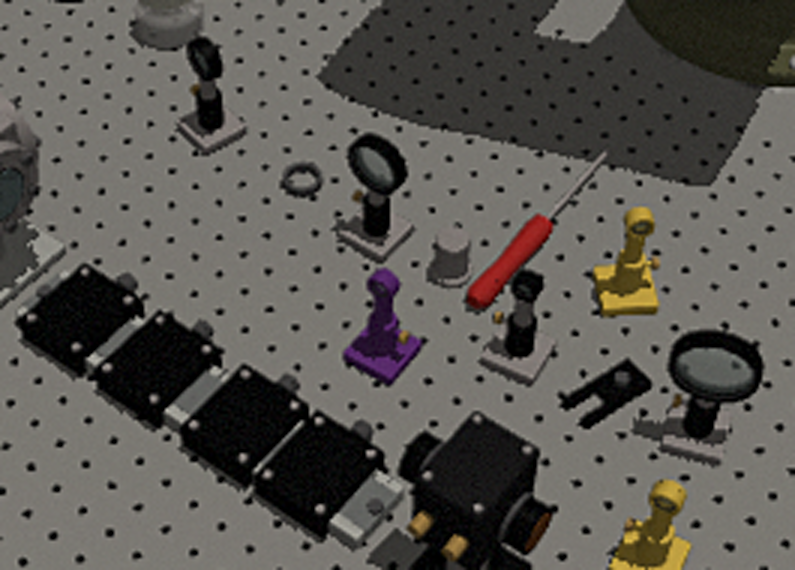

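View pics/sd.png

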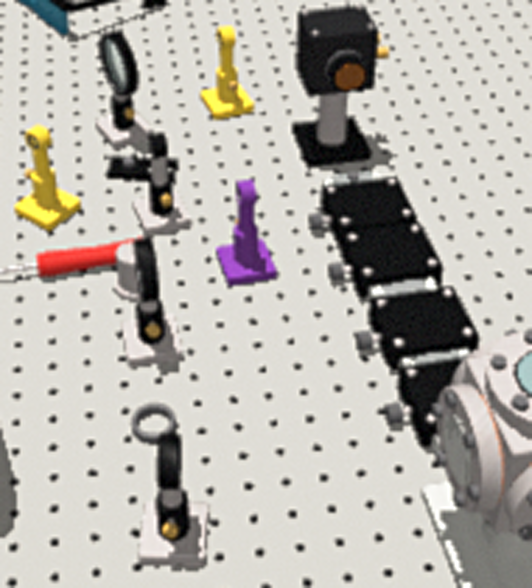

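The crops confirm the choice. By ring size, 58 mm is at crop (716,367), 45 mm at (378,163), 32 mm at (205,62) and 20 mm at (527,287), all black with steel feet. The carriers run from (80,320) beside the chamber to (320,475) beside the detector.

```bash
cat > h.py <<'E'
from station import ctrl
import cv2, numpy as np
from scipy.spatial.transform import Rotation as R
def cams():
    return {n:ctrl.camera(n) for n in("scene","side")}
def ray(c,uv,T=None):
    # returns origin, dir in world; T = world_from_camera
    if T is None: T=np.linalg.inv(c["camera_from_world"])
    d=T[:3,:3]@np.array([(uv[0]-c["cx"])/c["fx"],-(uv[1]-c["cy"])/c["fy"],-1.])
    return T[:3,3],d
def onz(c,uv,z,T=None):
    o,d=ray(c,uv,T); return o+d*(z-o[2])/d[2]
def tri(rs):
    A=sum(np.eye(3)-np.outer(d,d)/(d@d) for o,d in rs); b=sum((np.eye(3)-np.outer(d,d)/(d@d))@o for o,d in rs)
    return np.linalg.solve(A,b)
def wristT(c,ob):
    T=np.eye(4);T[:3,:3]=R.from_euler("xyz",ob["eef_rot"]).as_matrix();T[:3,3]=ob["ee_pos"]
    return T@np.array(c["hand_eye"])
E
python3 - <<'E'
from h import *
np.set_printoptions(precision=3,suppress=True)
c=cams()
s=lambda u,v:(u/3+155,v/3+100)
d=lambda u,v:(u/2.8+195,v/2.8+135)
for n,a,b in [("32",(205,62),(169,460)),("45",(378,163),(147,270)),("20",(527,287),(158,157)),("58",(716,367),(118,63))]:
    print(n,tri([ray(c["scene"],s(*a)),ray(c["side"],d(*b))]))
for a in [(80,320),(158,367),(244,425),(320,475)]: print("car",onz(c["scene"],s(*a),.025))
print("side car",[onz(c["side"],d(*a),.025) for a in [(367,203),(388,252),(423,325)]])
E
```

```text
32 [ 0.436 -0.229  0.071]
45 [ 0.434 -0.062  0.072]
20 [0.452 0.081 0.065]
58 [0.43  0.214 0.073]
car [ 0.644 -0.147  0.025]
car [ 0.637 -0.078  0.025]
car [ 0.633 -0.002  0.025]
car [0.629 0.06  0.025]
side car [array([0.621, 0.046, 0.025]), array([ 0.623, -0.016,  0.025]), array([ 0.629, -0.098,  0.025])]
```

servo_tool:
  motion:
    - [0,3,4.5,0,-2]
    - [0,6,9,0,-4]
    - [0,9,13,0,-6]
    - [0,12,17,0,-8]
    - [0,15,21.5,0,-10]
    - [0,18,26,0,-12]
    - [0,21,30,0,-14]
    - [0,24,34.5,0,-16.1]
    - [0,27,39,0,-16.1]
    - [0,28.8,42,0,-16.1]
    - [0,28.8,42.8,0,-16.1]
    - [0,28.8,42.8,0,-16.1]

```text
time_s: 1.75
ee_pos: [0.4401, -0.1005, 0.4046]
eef_rot: [3.142, 0.0, 0.0]
force: [-0.4, 0.6, -0.6]
grip_width: 0.0942
grip_force: 0.0
```

```bash
python3 - <<'E'
from h import *
o=ctrl.get_obs(); c=ctrl.camera("wrist"); cv2.imwrite("pics/w1.png",c["image"][:,:,::-1])
np.save("w1T.npy",wristT(c,o)); print(np.round(o["ee_pos"],4),np.round(o["eef_rot"],4),o["time_s"])
cv2.imwrite("pics/w1b.png",cv2.resize(c["image"][:300,40:520,::-1],None,fx=5/3,fy=5/3,interpolation=cv2.INTER_CUBIC))
E
```

```text
[ 0.4401 -0.1005  0.4046] [3.1415e+00 2.0000e-04 4.0000e-04] 1.75
```

View pics/w1b.png

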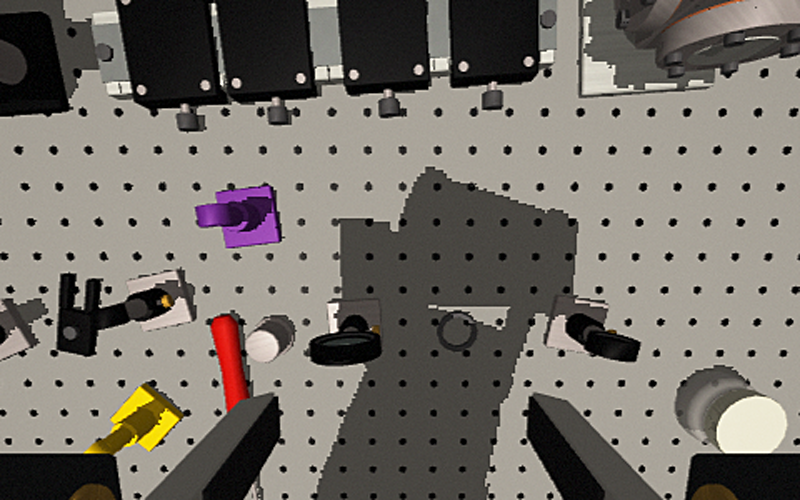

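The wrist view has right = -y and up = +x. The carriers' near edges run along the top, with the chamber at top right. The 45 mm lens is at (350,330), the 32 mm at (595,330) and the 20 mm at (155,300), partly over the black fork. The purple look-alike is at (245,215). I'll take views from more directly above.

servo_tool:
  motion:
    - [0,3,2,0,0]
    - [0,6,3,0,0]
    - [0,9,4,0,0]
    - [0,11,4.5,0,0]
    - [0,12,5,0,0]
    - [0,12,5,0,0]
    - [0,12,5,0,0]

```text
time_s: 2.68
ee_pos: [0.5599, -0.0509, 0.4048]
eef_rot: [3.142, 0.0, -0.001]
force: [0.4, 0.4, 0.2]
grip_width: 0.0944
grip_force: 0.0
```

```bash
cat >> h.py <<'E'
def snap(n):
    o=ctrl.get_obs(); c=ctrl.camera("wrist"); np.savez(n+".npz",T=wristT(c,o),**c); print(n,np.round(o["ee_pos"],4),np.round(o["eef_rot"],4),o["time_s"])
    cv2.imwrite(f"pics/{n}.png",c["image"][:,:,::-1])
def zoom(n,x0,x1,y0,y1,f):
    cv2.imwrite(f"pics/{n}_z.png",cv2.resize(cv2.imread(f"pics/{n}.png")[y0:y1,x0:x1],None,fx=f,fy=f,interpolation=cv2.INTER_CUBIC))
E
python3 - <<'E'
from h import *
snap("w2"); zoom("w2",80,480,20,240,2)
E
```

```text
w2 [ 0.5599 -0.0509  0.4048] [ 3.1415e+00  0.0000e+00 -7.0000e-04] 2.675
```

View pics/w2_z.png

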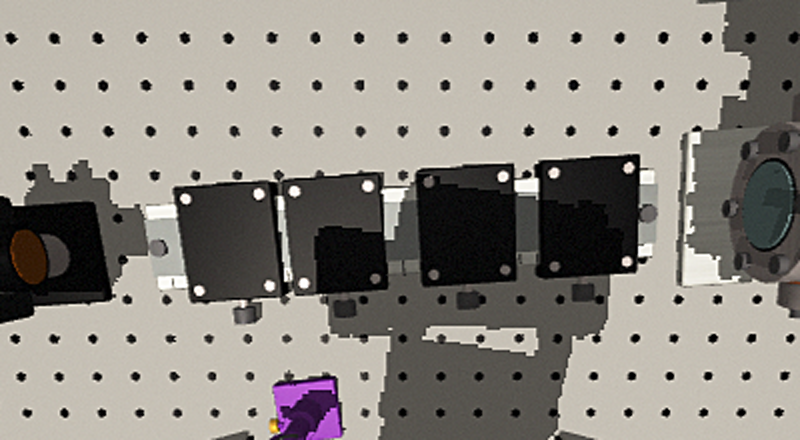

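servo_tool:
  motion:
    - [0,-3,-1,0,0]
    - [0,-7,-3,0,0]
    - [0,-11,-5,0,0]
    - [0,-15,-7,0,0]
    - [0,-18,-8,0,0]
    - [0,-19,-8,0,0]
    - [0,-19,-8,0,0]
    - [0,-19,-8,0,0]

```text
time_s: 3.72
ee_pos: [0.371, -0.1302, 0.4047]
eef_rot: [3.142, -0.0, 0.0]
force: [0.1, -0.5, -0.5]
grip_width: 0.0939
grip_force: 0.0
```

```bash
python3 - <<'E'
from h import *
snap("w3")
E
```

```text
w3 [ 0.371  -0.1302  0.4047] [ 3.1416e+00 -2.0000e-04  3.0000e-04] 3.725
```

servo_tool:
  motion:
    - [0,0,3,0,0]
    - [0,0,8,0,0]
    - [0,0,13,0,0]
    - [0,0,18,0,0]
    - [0,0,23,0,0]
    - [0,0,27,0,0]
    - [0,0,28,0,0]
    - [0,0,28,0,0]
    - [0,0,28,0,0]

```text
time_s: 4.9
ee_pos: [0.3706, 0.1488, 0.4046]
eef_rot: [3.141, 0.0, -0.001]
force: [0.1, 0.3, 0.6]
grip_width: 0.0936
grip_force: 0.0
```

```bash
python3 - <<'E'
from h import *
snap("w4")
a=cv2.imread("pics/w3.png")[60:205,130:430]; b=cv2.imread("pics/w4.png")[60:205,130:430]
cv2.imwrite("pics/w34.png",cv2.resize(np.vstack([a,b]),(600,580),interpolation=cv2.INTER_CUBIC))
E
```

```text
w4 [0.3706 0.1488 0.4046] [ 3.1414e+00  2.0000e-04 -1.0000e-03] 4.9
```

View pics/w34.png

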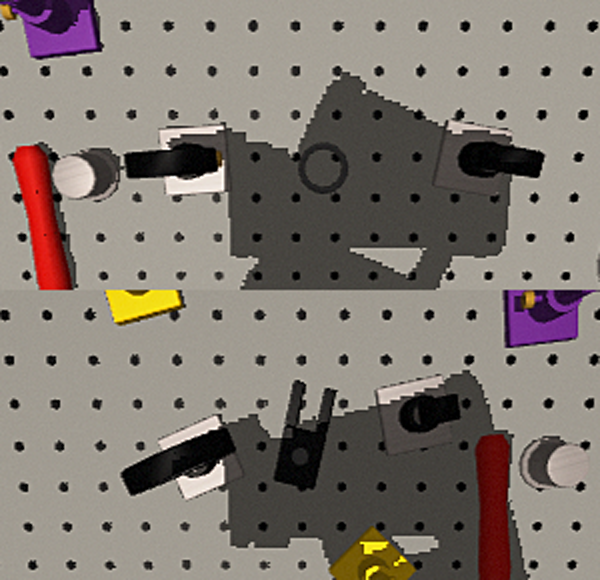

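The carrier view shows four black plates with corner screws, for example (186,199)-(270,286) on the plate nearest the detector and (554,173)-(627,262) on the one nearest the chamber. In the stacked crop, the feet centres are about (195,160) for 45 mm, (475,160) for 32 mm, (202,458) for 58 mm and (414,415) for 20 mm. All rings are edge-on, with their planes roughly along y.

```bash
cat > meas.py <<'E'
from h import *
np.set_printoptions(precision=4,suppress=True)
def quad(n,px,z,f):
    c=np.load(n+".npz"); P=np.array([onz(c,f(*p),z,c["T"])[:2] for p in px]) # order TL TR BR BL
    s=np.linalg.norm(P-np.roll(P,-1,0),axis=1); e=(P[0]-P[1])+(P[3]-P[2]); g=(P[0]-P[3])+(P[1]-P[2])
    return P.mean(0),s,np.degrees(np.arctan2(-e[0],e[1])),np.degrees(np.arctan2(g[1],g[0]))
E
python3 - <<'E'
from meas import *
f2=lambda u,v:(u/2+80,v/2+20)
C=[]
for q in [[(554,173),(628,168),(627,262),(555,267)],[(428,181),(502,176),(505,270),(433,275)],[(295,191),(368,186),(375,279),(304,284)],[(186,199),(259,194),(270,286),(199,291)]]:
    r=quad("w2",q,.026,f2); print("car",*r); C.append(r[0])
C=np.array(C); print(np.linalg.norm(np.diff(C,axis=0),axis=1), np.degrees(np.arctan2(*(C[3]-C[0])))) 
f3=lambda u,v:(u/2+130,v/2+60); f4=lambda u,v:(u/2+130,(v-290)/2+60)
print(45,*quad("w3",[(159,129),(226,124),(227,190),(165,195)],.01,f3))
print(32,*quad("w3",[(447,120),(511,131),(500,197),(434,186)],.01,f3))
print(58,*quad("w4",[(158,439),(222,416),(243,472),(181,499)],.01,f4))
print(20,*quad("w4",[(377,390),(440,376),(452,442),(387,454)],.01,f4))
c=np.load("w3.npz")
for n,c,p in [(45,"w3",f3(172,160)),(32,"w3",f3(512,160)),(58,"w4",f4(180,460)),(20,"w4",f4(437,411))]:
    c=np.load(c+".npz"); print(n,onz(c,p,.08,c["T"]))
E
```

```text
car [ 0.6361 -0.1585] [0.0416 0.0521 0.0419 0.0523] 3.734525092710533 4.2442983547065944
car [ 0.6317 -0.0875] [0.0418 0.0524 0.0422 0.0526] 3.7338060179765367 3.905467975944893
car [ 0.6265 -0.0117] [0.0416 0.0522 0.0419 0.0524] 3.7871071395504714 3.4293421830679813
car [0.6223 0.0504] [0.0418 0.052  0.0422 0.0521] 3.7871618038877872 3.5578352930745276
[0.0711 0.076  0.0622] -3.755428800301979
45 [ 0.4351 -0.0642] [0.0402 0.0388 0.0382 0.0389] 4.295963848353924 0.5973359072342166
32 [ 0.4357 -0.2325] [0.0391 0.0391 0.0413 0.039 ] -9.263975000038476 -6.768428389646122
58 [0.4306 0.2108] [0.0411 0.0348 0.0419 0.0378] 20.83417328078345 19.02886699788891
20 [0.4542 0.0828] [0.0376 0.0387 0.0395 0.0375] 11.031058752299046 12.3594847108758
45 [ 0.4362 -0.0656  0.08  ]
32 [ 0.4362 -0.2326  0.08  ]
58 [0.431  0.2096 0.08  ]
20 [0.454  0.0841 0.08  ]
```

Every measurement fits the given sizes: feet about 40 mm, carrier spacing 62–76 mm, rail yaw +3.75°, ring centres above the feet. I'll take lens_c (58 mm) at (0.431, 0.210), yaw 20°.

servo_tool:
  motion:
    - [0,3,3,0,8]
    - [0,5,5,0,16]
    - [0,6.1,6,-2,20]
    - [0,6.1,6,-5,20]
    - [0,6.1,6,-9,20]
    - [0,6.1,6,-12,20]
    - [0,6.1,6,-14,20]
    - [0,6.1,6,-15,20]
    - [0,6.1,6,-15,20]
    - [0,6.1,6,-15,20]
    - [1,6.1,6,-15,20]
    - [1,6.1,6,-15,20]
    - [1,6.1,6,-15,20]
    - [1,6.1,6,-15,20]
    - [1,6.1,6,-15,20]
    - [1,6.1,6,-15,20]
    - [1,6.1,6,-15,20]
    - [1,6.1,6,-15,20]
  squeeze: 30

```text
time_s: 7.2
ee_pos: [0.4314, 0.2096, 0.2547]
eef_rot: [-3.142, -0.0, 0.349]
force: [0.0, 1.5, 1.7]
grip_width: 0.0571
grip_force: 30.0
```

servo_tool:
  motion:
    - [1,0,0,1,0]
    - [1,0,0,4,0]
    - [1,0,0,8,0]
    - [1,0,0,12,4]
    - [1,0.5,-1,14,10]
    - [1,2,-4,15,16]
    - [1,4,-7,15,23]
    - [1,6,-11,15,30]
    - [1,8,-15,15,37]
    - [1,10,-19,15,44]
    - [1,12,-22,15,51]
    - [1,14,-25.5,15,58]
    - [1,16,-29,15,65]
    - [1,18,-32.5,15,71]
    - [1,19.5,-35,15,73.75]
    - [1,20.2,-36.4,15,73.75]
    - [1,20.5,-36.8,15,73.75]
    - [1,20.5,-36.8,15,73.75]
    - [1,20.5,-36.8,15,73.75]

```text
time_s: 9.57
ee_pos: [0.6362, -0.1576, 0.4049]
eef_rot: [3.142, -0.0, 1.637]
force: [0.0, 0.3, -3.0]
grip_width: 0.0574
grip_force: 30.0
```

```bash
python3 - <<'E'
from h import *
c=cams(); a=c["scene"]["image"][60:270,90:350]; b=c["side"]["image"][60:270,250:510]
cv2.imwrite("pics/p1.png",cv2.resize(np.hstack([a,b])[:,:,::-1],None,fx=1.5,fy=1.5,interpolation=cv2.INTER_CUBIC))
E
```

```text
(no output)
```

View pics/p1.png

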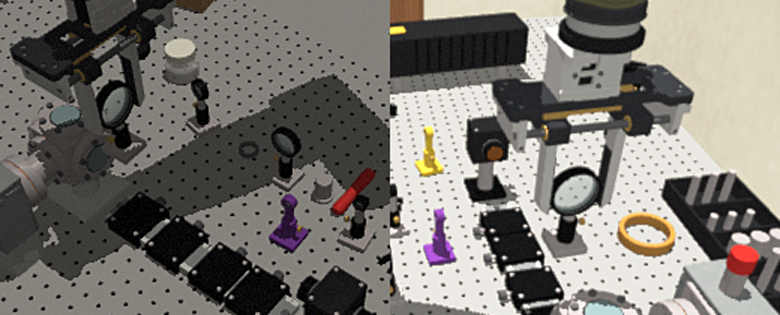

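Lens 58 hangs upright in the gripper above carrier 1, with its foot at about (127,145) left and (567,243) right. It is clear of the chamber. I'll lower it slowly.

servo_tool:
  motion:
    - [1,0,0,-2,0]
    - [1,0,0,-5,0]
    - [1,0,0,-8,0]
    - [1,0,0,-10,0]
    - [1,0,0,-11,0]
    - [1,0,0,-11.8,0]
    - [1,0,0,-12.2,0]
    - [1,0,0,-12.4,0]
    - [1,0,0,-12.5,0]
    - [1,0,0,-12.5,0]
    - [1,0,0,-12.5,0]

```text
time_s: 11.05
ee_pos: [0.6364, -0.1585, 0.2798]
eef_rot: [3.141, 0.0, 1.636]
force: [0.2, -0.4, -3.2]
grip_width: 0.0574
grip_force: 30.0
```

servo_tool:
  motion:
    - [1,0,0,-0.1,0]
    - [1,0,0,-0.1,0]

```text
time_s: 11.3
ee_pos: [0.6364, -0.1586, 0.2797]
eef_rot: [3.141, 0.001, 1.636]
force: [-3.6, 0.6, 5.2]
grip_width: 0.0573
grip_force: 30.0
```

servo_tool:
  motion:
    - [0.9,0,0,0,0]
    - [0.6,0,0,0,0]
    - [0.3,0,0,0,0]
    - [0,0,0,0,0]
    - [0,0,0,0,0]
    - [0,0,0,0,0]
    - [0,0,0,0,0]

```text
time_s: 12.18
ee_pos: [0.6364, -0.1584, 0.2786]
eef_rot: [-3.142, -0.0, 1.636]
force: [0.8, 1.4, -0.6]
grip_width: 0.0937
grip_force: 0.0
```

servo_tool:
  motion:
    - [0,0,0,2,0]
    - [0,0,0,6,0]
    - [0,0,0,10,0]
    - [0,0,0,12.6,-6]
    - [0,-2,1,12.6,-15]
    - [0,-5,2.5,12.6,-25]
    - [0,-8,4,12.6,-35]
    - [0,-11,5.5,12.6,-45]
    - [0,-14,7,12.6,-55]
    - [0,-17,8.5,12.6,-65]
    - [0,-19,9,12.6,-75]
    - [0,-20,9.35,12.6,-85]
    - [0,-20.05,9.35,11,-90.75]
    - [0,-20.05,9.35,8,-90.75]
    - [0,-20.05,9.35,4,-90.75]
    - [0,-20.05,9.35,0,-90.75]
    - [0,-20.05,9.35,-1.8,-90.75]
    - [0,-20.05,9.35,-2.4,-90.75]
    - [0,-20.05,9.35,-2.4,-90.75]

```text
time_s: 14.55
ee_pos: [0.4362, -0.065, 0.2556]
eef_rot: [3.141, -0.001, 0.052]
force: [0.7, -1.4, 0.1]
grip_width: 0.094
grip_force: 0.0
```

servo_tool:
  motion:
    - [1,0,0,0,0]
    - [1,0,0,0,0]
    - [1,0,0,0,0]
    - [1,0,0,0,0]
    - [1,0,0,0,0]
    - [1,0,0,0,0]
    - [1,0,0,0,0]
    - [1,0,0,0,0]
    - [1,0,0,0,0]
  squeeze: 30

```text
time_s: 15.68
ee_pos: [0.4359, -0.0649, 0.2546]
eef_rot: [-3.142, 0.0, 0.052]
force: [-0.1, 0.6, 0.7]
grip_width: 0.044
grip_force: 30.0
```

servo_tool:
  motion:
    - [1,0,0,1,0]
    - [1,0,0,4,0]
    - [1,0,0,8,2]
    - [1,0,0,12,8]
    - [1,1,0,15,16]
    - [1,3,0,15.5,25]
    - [1,6,-0.5,15.5,34]
    - [1,8,-1,15.5,43]
    - [1,10,-1.5,15.5,52]
    - [1,12,-2,15.5,61]
    - [1,14,-2.3,15.5,70]
    - [1,16,-2.3,15.5,79]
    - [1,18,-2.3,15.5,87]
    - [1,19.3,-2.3,15.5,90.75]
    - [1,19.6,-2.3,15,90.75]
    - [1,19.6,-2.3,13,90.75]
    - [1,19.6,-2.3,10,90.75]
    - [1,19.6,-2.3,7,90.75]
    - [1,19.6,-2.3,5,90.75]
    - [1,19.6,-2.3,4,90.75]

```text
time_s: 18.18
ee_pos: [0.6314, -0.088, 0.2936]
eef_rot: [-3.14, -0.0, 1.635]
force: [-0.6, -0.4, -2.4]
grip_width: 0.0441
grip_force: 30.0
```

servo_tool:
  motion:
    - [1,0,0,-0.6,0]
    - [1,0,0,-1.2,0]
    - [1,0,0,-1.4,0]
    - [1,0,0,-1.5,0]
    - [1,0,0,-1.6,0]
    - [1,0,0,-1.6,0]

```text
time_s: 18.92
ee_pos: [0.632, -0.088, 0.2797]
eef_rot: [3.141, 0.0, 1.636]
force: [-3.9, 0.3, 5.6]
grip_width: 0.0446
grip_force: 30.0
```

servo_tool:
  motion:
    - [0.9,0,0,0,0]
    - [0.6,0,0,0,0]
    - [0.3,0,0,0,0]
    - [0,0,0,0,0]
    - [0,0,0,0,0]
    - [0,0,0,0,0]
    - [0,0,0,0,0]
    - [0,0,0,2,0]
    - [0,0,0,6,0]
    - [0,0,0,10,0]
    - [0,0,0,12.6,0]
    - [0,0,0,12.6,0]

```text
time_s: 20.42
ee_pos: [0.6317, -0.0879, 0.4079]
eef_rot: [3.137, 0.001, 1.636]
force: [0.4, -0.5, -0.4]
grip_width: 0.0936
grip_force: 0.0
```

servo_tool:
  motion:
    - [0,-2,-1,0,-6]
    - [0,-5,-3,0,-15]
    - [0,-8,-5,0,-25]
    - [0,-11,-7,0,-35]
    - [0,-14,-9,0,-45]
    - [0,-17,-11,0,-55]
    - [0,-19,-13,0,-65]
    - [0,-19.55,-14.5,0,-75]
    - [0,-19.55,-14.5,0,-85]
    - [0,-19.55,-14.5,0,-95]
    - [0,-19.55,-14.5,-2,-101.75]
    - [0,-19.55,-14.5,-6,-101.75]
    - [0,-19.55,-14.5,-10,-101.75]
    - [0,-19.55,-14.5,-13,-101.75]
    - [0,-19.55,-14.5,-14.5,-101.75]
    - [0,-19.55,-14.5,-15,-101.75]
    - [0,-19.55,-14.5,-15,-101.75]

```text
time_s: 22.55
ee_pos: [0.4366, -0.233, 0.2552]
eef_rot: [3.141, -0.001, -0.14]
force: [-0.5, -0.5, 0.6]
grip_width: 0.0939
grip_force: 0.0
```

servo_tool:
  motion:
    - [1,0,0,0,0]
    - [1,0,0,0,0]
    - [1,0,0,0,0]
    - [1,0,0,0,0]
    - [1,0,0,0,0]
    - [1,0,0,0,0]
    - [1,0,0,0,0]
    - [1,0,0,0,0]
    - [1,0,0,0,0]
    - [1,0,0,0,0]
  squeeze: 30

```text
time_s: 23.8
ee_pos: [0.4364, -0.2329, 0.2546]
eef_rot: [-3.142, 0.0, -0.14]
force: [-0.4, 0.6, 0.3]
grip_width: 0.0313
grip_force: 30.0
```

servo_tool:
  motion:
    - [1,0,0,1,0]
    - [1,0,0,4,0]
    - [1,0,0,8,2]
    - [1,0,0,12,8]
    - [1,1,2,15,16]
    - [1,3,4.5,15.5,25]
    - [1,5,7.5,15.5,34]
    - [1,7,10.5,15.5,43]
    - [1,9,13.5,15.5,52]
    - [1,11,16.5,15.5,61]
    - [1,13,19,15.5,70]
    - [1,15,21,15.5,79]
    - [1,17,22,15.5,88]
    - [1,18.5,22,15.5,97]
    - [1,19.05,22,15,101.75]
    - [1,19.05,22,13,101.75]
    - [1,19.05,22,10,101.75]
    - [1,19.05,22,7,101.75]
    - [1,19.05,22,5,101.75]
    - [1,19.05,22,4,101.75]

```text
time_s: 26.3
ee_pos: [0.6268, -0.013, 0.294]
eef_rot: [-3.14, -0.0, 1.636]
force: [-0.5, -0.1, -1.4]
grip_width: 0.0312
grip_force: 30.0
```

servo_tool:
  motion:
    - [1,0,0,-0.6,0]
    - [1,0,0,-1.2,0]
    - [1,0,0,-1.4,0]
    - [1,0,0,-1.5,0]
    - [1,0,0,-1.6,0]
    - [1,0,0,-1.6,0]

```text
time_s: 27.05
ee_pos: [0.627, -0.013, 0.2797]
eef_rot: [3.14, 0.0, 1.636]
force: [-3.9, 0.2, 4.7]
grip_width: 0.0308
grip_force: 30.0
```

servo_tool:
  motion:
    - [0.9,0,0,0,0]
    - [0.6,0,0,0,0]
    - [0.3,0,0,0,0]
    - [0,0,0,0,0]
    - [0,0,0,0,0]
    - [0,0,0,0,0]
    - [0,0,0,0,0]
    - [0,0,0,2,0]
    - [0,0,0,6,0]
    - [0,0,0,10,0]
    - [0,0,0,12.6,0]
    - [0,0,0,12.6,0]

```text
time_s: 28.55
ee_pos: [0.6267, -0.0129, 0.4079]
eef_rot: [3.137, 0.001, 1.636]
force: [0.6, -0.3, -0.9]
grip_width: 0.0941
grip_force: 0.0
```

servo_tool:
  motion:
    - [0,-2,1,0,-6]
    - [0,-5,3,0,-15]
    - [0,-8,5,0,-25]
    - [0,-11,7,0,-35]
    - [0,-14,8.5,0,-45]
    - [0,-16,9.5,0,-55]
    - [0,-17,9.55,0,-65]
    - [0,-17.25,9.55,0,-75]
    - [0,-17.25,9.55,-2,-82]
    - [0,-17.25,9.55,-6,-82]
    - [0,-17.25,9.55,-10,-82]
    - [0,-17.25,9.55,-13,-82]
    - [0,-17.25,9.55,-14.5,-82]
    - [0,-17.25,9.55,-15,-82]
    - [0,-17.25,9.55,-15,-82]

```text
time_s: 30.42
ee_pos: [0.4546, 0.0826, 0.2551]
eef_rot: [3.142, -0.001, 0.205]
force: [1.2, 0.3, -1.1]
grip_width: 0.0939
grip_force: 0.0
```

servo_tool:
  motion:
    - [1,0,0,0,0]
    - [1,0,0,0,0]
    - [1,0,0,0,0]
    - [1,0,0,0,0]
    - [1,0,0,0,0]
    - [1,0,0,0,0]
    - [1,0,0,0,0]
    - [1,0,0,0,0]
    - [1,0,0,0,0]
    - [1,0,0,0,0]
    - [1,0,0,0,0]
  squeeze: 30

```text
time_s: 31.8
ee_pos: [0.4544, 0.0825, 0.2546]
eef_rot: [3.142, 0.0, 0.205]
force: [-0.2, -0.1, 0.0]
grip_width: 0.019
grip_force: 30.0
```

```bash
python3 - <<'E'
from h import *
c=cams()
for a,b in [((477,455),(338,22)),((480,415),(300,42)),((478,415),(302,12)),((478,415),(375,15))]: print(tri([ray(c["scene"],(a[0]/3+155,a[1]/3+100)),ray(c["side"],(b[0]/2.8+195,b[1]/2.8+135))]).round(3))
E
```

```text
[0.613 0.163 0.128]
[0.582 0.145 0.12 ]
[0.589 0.154 0.14 ]
[0.624 0.15  0.15 ]
```

servo_tool:
  motion:
    - [1,0,0,1,0]
    - [1,0,0,4,0]
    - [1,0,0,8,2]
    - [1,0,0,12,8]
    - [1,1,0,15,16]
    - [1,3,-0.5,15.5,25]
    - [1,5,-1,15.5,34]
    - [1,7,-1.5,15.5,43]
    - [1,9,-2,15.5,52]
    - [1,11,-2.5,15.5,61]
    - [1,13,-3,15.5,70]
    - [1,15,-3.2,15.5,78]
    - [1,16.5,-3.2,15.5,82]
    - [1,16.85,-3.2,15.5,82]
    - [1,16.85,-3.2,15.5,82]

```text
time_s: 33.78
ee_pos: [0.6227, 0.0506, 0.4097]
eef_rot: [-3.141, -0.0, 1.634]
force: [1.1, 0.7, -1.5]
grip_width: 0.0192
grip_force: 30.0
```

The detector top is about 0.13 m high at y ≥ 0.13, so it clears the gripper body. Lowering.

servo_tool:
  motion:
    - [1,0,0,-3,0]
    - [1,0,0,-6,0]
    - [1,0,0,-9,0]
    - [1,0,0,-11,0]
    - [1,0,0,-12,0]
    - [1,0,0,-12.6,0]
    - [1,0,0,-12.9,0]
    - [1,0,0,-13,0]
    - [1,0,0,-13.1,0]
    - [1,0,0,-13.1,0]

```text
time_s: 35.02
ee_pos: [0.6231, 0.0506, 0.2796]
eef_rot: [3.14, 0.0, 1.636]
force: [-1.0, -0.0, 6.1]
grip_width: 0.019
grip_force: 30.0
```

servo_tool:
  motion:
    - [0.9,0,0,0,0]
    - [0.6,0,0,0,0]
    - [0.3,0,0,0,0]
    - [0,0,0,0,0]
    - [0,0,0,0,0]
    - [0,0,0,0,0]
    - [0,0,0,0,0]
    - [0,0,0,2,0]
    - [0,0,0,6,0]
    - [0,0,0,10,0]
    - [0,0,0,13,0]
    - [0,-3,0,13,-8]
    - [0,-7,-2,13,-18]
    - [0,-12,-4,13,-28]
    - [0,-17,-6,13,-38]
    - [0,-21,-8,13,-48]
    - [0,-24,-10,13,-58]
    - [0,-25,-10,13,-68]
    - [0,-25,-10,13,-78]
    - [0,-25,-10,13,-88]

```text
time_s: 37.52
ee_pos: [0.3726, -0.0495, 0.4101]
eef_rot: [3.141, -0.002, 0.094]
force: [-0.3, 0.5, 0.3]
grip_width: 0.094
grip_force: 0.0
```

```bash
python3 - <<'E'
from h import *
c=cams(); a=c["scene"]["image"][100:300,130:330]; b=c["side"]["image"][160:360,250:450]
cv2.imwrite("pics/f1.png",cv2.resize(np.hstack([a,b])[:,:,::-1],None,fx=2,fy=2,interpolation=cv2.INTER_CUBIC))
E
```

```text
(no output)
```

View pics/f1.png

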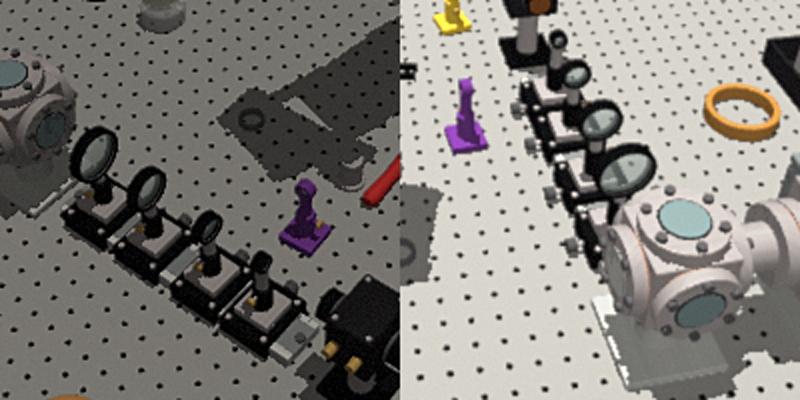

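The scene crop shows the order 58, 45, 32, 20 from chamber (103,203) to detector (267,300), with all four upright. I'll check the centring from above.

servo_tool:
  motion:
    - [0,3,0,2,-2]
    - [0,7,0,4,-3]
    - [0,11,0,6,-5]
    - [0,15,0,6,-5.4]
    - [0,17,0,6,-5.4]
    - [0,18,0,6,-5.4]
    - [0,18,0,6,-5.4]
    - [0,18,0,6,-5.4]

```text
time_s: 38.62
ee_pos: [0.5523, -0.0494, 0.4691]
eef_rot: [3.142, -0.0, 0.007]
force: [-0.1, 0.1, 0.4]
grip_width: 0.0943
grip_force: 0.0
```

```bash
python3 - <<'E'
from h import *
snap("w5"); zoom("w5",110,450,60,220,2.35)
E
```

```text
w5 [ 0.5523 -0.0494  0.4691] [ 3.1415e+00 -4.0000e-04  6.8000e-03] 38.625
```

View pics/w5_z.png

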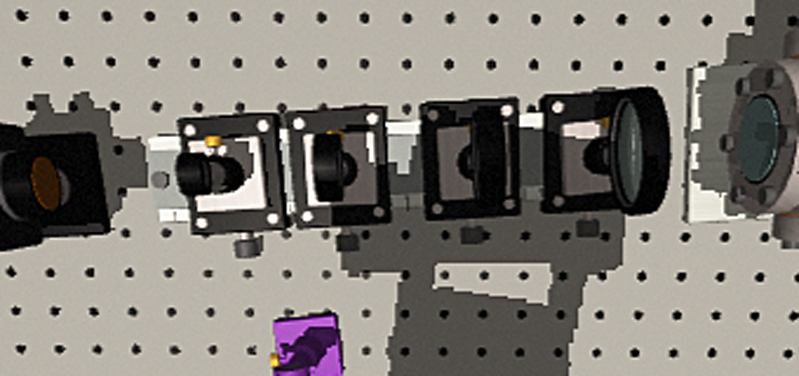

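From above, each foot sits centred and square on its plate at about (228,175), (338,168), (471,157) and (590,152). The rings are square across the rail. Handing in.

```bash
python3 -c "
from station import ctrl
print(ctrl.hand_in())"
```

```text
the job is handed in; nothing more can be done
None
```

The four lenses stand on the four carriers in the order 58, 45, 32, 20 mm from the chamber to the detector, centred and square to the rail in the last overhead picture, and the job was handed in at about 39 s of the 109 s; the hand-in returned no verdict.

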